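# Free the wheel mount: spin off the loose wing nut, draw back the strap

## Robot

A 6-joint arm with a two-finger parallel gripper is mounted at the origin on the work surface. World frame = base frame: x ahead of the robot, y to its left, z up, the work surface at z = 0. Lengths are in mm, angles in rad, forces in N, time in s.
With the tool pointing down it reaches from about 350 to 875 mm from the base axis. Payload 4.2 kg.
Tool frame: the origin (TCP) lies between the finger pads; the fingertips stand 11 mm ahead of it and the grasp point (between the pads) lies 8 mm behind it; z points along the fingers, y is the direction in which the jaws open and shut (so a half turn about z gives the same grasp; the last joint's range is limited). The gripper opens to 85 mm and grips with 20 to 120 N. Pads are 22 mm wide; open, the fingers measure 114 mm over their backs; the gripper's body (76 mm by 85 mm) begins 54 mm behind the grasp point. The pads swing forward as they close: fully open they stand 13 mm farther back than shut.
Start: joints at [-0.98, 0.385, 0.008, 0, -1.194, -0.259], TCP at [203.606, -590.884, 242.312] pointing down, gripper open.
Joint ranges: [-3.14, 3.14], [-1.21, 2.06], [-1.07, 1.41], [-3.16, 2.05], [-2.99, -0.16], [-3.1, 3.1]. Speed limits (rad/s): [2.79, 2.79, 3.14, 3.14, 3.14, 3.14].

## Interface

Orientations are given as a unit quaternion [x, y, z, w].
In Python, from bench import * gives the robot as it stands. The module is installed in compiled form; this text tells all that it offers.
- The arm moves only by the tool drive_tool, never from a script. Its argument "increments" is a list of rows, each a list of 3 entries, a list of its own where there are three numbers: the gripper command: -1 is shut, 1 is fully open, values between are in proportion, then the shift along the tool's x, y, z scaled (see below), then the turn about the tool's z scaled (see below). In form: [[hand, [tx, ty, tz], turn], ...]. A call has 1 to 20 rows; each row shifts and turns the commanded pose from where the row before left it, along the tool's axes as they then stand; what a row does not reach is not made up. The controller multiplies each number of a shift by 0.3 m and each number of a turn by 2 rad. A row lasts 1/8 s, in which the tool goes at most 62.5 mm and 10.7 degrees, less where a joint would pass 70% of its speed; a pose out of reach is approached as far as the arm can. A call with a number of a shift or a turn outside -1 to 1 is refused whole. A call with a gripper value outside its range is refused whole. The fingers move at their own pace and stop on an object; the grip force is fixed at half the most. Time passes only in rows, so rows that do not move let the fingers close. It gives the time, the measured TCP pose, the force and the opening at its end, in the units of the state.
- read_state(): the state, without advancing time (a new reading comes with each control period).
- get_image(name): name is "side" or "top" or "wrist"; returns the picture (480x640x3 uint8, red, green, blue); there is no depth.
- calibration(name): a dict with "fovy" (degrees; the focal length in pixels is half the picture's height over the tangent of half this angle, whatever the lens; pixels are square), "cx", "cy" (the principal point, pixels), "k1" (the pictures are not rectified: a ray, as slopes to the right and down, at radius r is drawn at 1 + k1 r^2 times it, then the intrinsics apply), "R" (3x3) and "t" (3): a world point X has camera coordinates R X + t. Camera axes: x right, y down, z forward; pixel columns grow to the right and rows downward; lengths in mm; the calibration is good to about 2 mm. A picture is of the moment at which its call begins: read the wrist's pose just before it. calibration takes no time and is no camera call; for the wrist camera it gives the pose at the moment of the call.
- job_done(): hands the job in, once; it reports no verdict.
The state is a dict: "clock": time; "joints": joint angles; "joint_vel": joint speeds; "joint_efforts": joint torques, N m; "position": TCP position; "ee_rot": TCP orientation; "contact_force": force on the tool from outside, world axes, zero at the start; "wrist_torque": the same for the moment, N m; "gripper_width": finger opening in mm.
Only numpy, scipy, OpenCV 4.12 (cv2) and the standard library are available. Lean on these libraries where they do the work, as an engineer would, in place of code of your own. Each camera call takes 0.05 s, during which the arm holds its last target.

## Task

Back off the loose black wing nut on the wheel clamp by at least a turn and a half anticlockwise (seen from above), stroking its wings round lightly with a fingertip. Then push the clamp strap by its upturned tab, away from the white wheel, until the strap is clear of the wheel's foot. Only push with light touches: do not pinch or lift anything, and leave the wheel and the other things on the ledge and clamp board where they are.

Things in the scene. Friction and masses are not known exactly. Their poses are not given: they have to be found in the camera images.
- base: Fixed wooden clamp board, 145 x 390 x 18 mm, carrying the clamp; origin on its underside, straight below the nut's axis. Its +y axis points along the strap from the nut towards the wheel. It reaches from x -60 to +85 mm and y -175 to +215 mm.
- plate (a point): Middle of the top edge of the grey upright plate fixed to the board beside the nut: 8 mm thick in x, 110 mm long in y, top 75 mm above the ledge, centred at x = -47 mm. It leaves no room for a thick finger between itself and the wings: stroke the wings on the other (+x) side, then lift and come back.
- nut_axis (a point): On the vertical axis of the black wing nut, mid height of its wings. Two opposite wings, 6 mm thick, reach 33 mm from the axis, 12 mm above and below this point; hub 22 mm across, top 6 mm below. Fully down, this point is 26 mm above the strap's top (58 above the ledge); it rises 3 mm a turn. Turns easily (0.03 N m), stays where left.
- wing_tip (a point): Outer end of one wing of the wing nut, mid height, 33 mm from the axis; the other wing is straight opposite. At the start the wings may point any way.
- nut (a joint): Angle of the wing nut in rad, growing as it is unscrewed (anticlockwise seen from above); 0 is fully down, starts between 0 and 0.4, reaches at most 18.8. One and a half turns are 9.42 rad.
- strap_tab (a point): Centre of the tab's face that looks to the nut. The tab is a steel plate 36 mm wide, 6 mm thick, turned up at the strap's end far from the wheel, its top 30 mm above the strap's top face (62 mm above the ledge; this point is 47 mm above the ledge). Push this face along -y of the board (away from the nut).
- strap_toe (a point): Middle of the strap's other end, which lies over the wheel's foot. The strap is a slotted flat steel bar 36 mm wide and 169 mm long, top face 32 mm above the ledge.
- strap (a joint): How far the strap has been drawn back, in m, along -y of the board; starts between 0 and 0.006, ends of travel 0 and 0.060. From about 0.022 its toe is off the edge of the foot. It slides with about 3 N of friction and stays where it is left.
- wheel_foot (a point): Middle of the upper edge of the foot's side that faces the nut. The foot is a white plate 90 x 130 x 7 mm of the loose white steering wheel accessory (0.9 kg, 225 mm tall), which stands on the clamp board; its column begins 57 mm beyond this edge.
- wheel: The white steering wheel accessory: foot, column and 190 mm rim; origin in the middle of the foot's underside. Leave it where it stands.
- cap: Small grey knurled cap, 26 mm across, 17 mm tall, loose on the clamp board near the tab; origin under its centre. Bystander.
- dongle: Small black stick, 18 x 54 x 10 mm, loose on the clamp board beside the nut; origin under its centre. Bystander.
- battery_box: Closed translucent battery box 78 x 123 x 29 mm on the ledge; origin under its centre. Bystander.
- headset: Black headset lying flat on the ledge, about 230 x 170 x 32 mm; origin between the ear cups. Bystander.
- mug: White mug 80 mm across, 90 mm tall; origin under its centre. Bystander.
- screwdriver: Screwdriver lying on the ledge; origin under it. Bystander.
Not all that is in view belongs to the job. Leave any blue or pink look-alike of the wheel alone.

How it is judged:
By the outcome, as a careful person would: the job done as asked, in the order asked, and still so for the second after the job is handed in, with the robot touching nothing.
It also fails if it takes over 70 s, if anything falls off the work surface, if the arm or the gripper's body presses on something with over 40 N, if the wrist force passes 120 N, or if a joint passes its speed limit or range.

## Working session

There is one attempt and no reset: what is moved stays moved. The work goes in short steps, Python scripts to look and compute and a tool call to move; the robot and the scene stay as the last step left them, time stands still between calls to the robot, and variables do not carry over. Pictures are saved under pics/ and viewed, and the job is handed in when it is done.

Besides the shell and the picture viewer there is one more tool, called after "Request:" as name([rows], argument=value, ...), one row to a line, values as JSON. drive_tool: Moves the arm, as the interface text tells. Shifts and turns lie within -1 to 1; 1 stands for 0.3 m of shift or 2 rad of turn. Its arguments: {"type":"object","properties":{"increments":{"type":"array"}},"required":["increments"]}

```bash
mkdir -p pics
python3 - <<'E'
from bench import *
import cv2
s=read_state();print(s)
for n in ["side","top","wrist"]:
    c=calibration(n);print(n,c)
    cv2.imwrite(f"pics/{n}0.png",get_image(n)[:,:,::-1])
E
```

```text
{'clock': 0.0, 'joints': array([-9.80406828e-01,  3.85543160e-01,  6.62109561e-03, -5.41135563e-04,
       -1.19398163e+00, -2.58585067e-01]), 'joint_vel': array([ 8.76743450e-04, -5.57749494e-04,  9.62057734e-05,  4.01553739e-04,
       -4.20801359e-05,  2.86506712e-04]), 'joint_efforts': array([ 9.03654072e-04, -3.92293417e+01,  1.88403386e+01,  4.18622419e+00,
       -4.58024864e-03,  2.32231071e-05]), 'position': array([ 203.42994727, -590.36988206,  241.22153365]), 'ee_rot': array([-1.65043675e-01,  9.86285664e-01,  1.06374017e-03, -2.04801269e-04]), 'contact_force': array([ 0.57016396, -0.12775261,  0.21010442]), 'wrist_torque': array([ 0.06292073, -0.00269298,  0.01562836]), 'gripper_width': 85.57036685103894}
side {'fovy': 47.189642118789436, 'cx': 320.2589252796913, 'cy': 254.21480683358024, 'k1': -0.010386240398493235, 'R': array([[-0.27418856,  0.96163064,  0.00933495],
       [ 0.62081461,  0.18440876, -0.76195973],
       [-0.73444527, -0.20312537, -0.64755712]]), 't': array([ 156.38515785, -280.61583398, 1592.29395725])}
top {'fovy': 45.60094742648627, 'cx': 319.7272192611876, 'cy': 228.84295723994143, 'k1': -0.18395058719336124, 'R': array([[ 0.02532124, -0.99952724,  0.01743939],
       [-0.99577012, -0.02675965, -0.08789648],
       [ 0.0883216 , -0.01513997, -0.99597695]]), 't': array([ -28.20344694,  537.43805235, 1465.89781892])}
wrist {'fovy': 70.39370745311349, 'cx': 316.57040166976594, 'cy': 236.62367793769724, 'k1': -0.0003148872313212788, 'R': array([[-0.32500364,  0.94570849,  0.00284341],
       [ 0.90266766,  0.30931259,  0.2991936 ],
       [ 0.28207043,  0.09980567, -0.95418819]]), 't': array([626.30463475, -39.96713831, 380.97437551])}
```

View pics/side0.png

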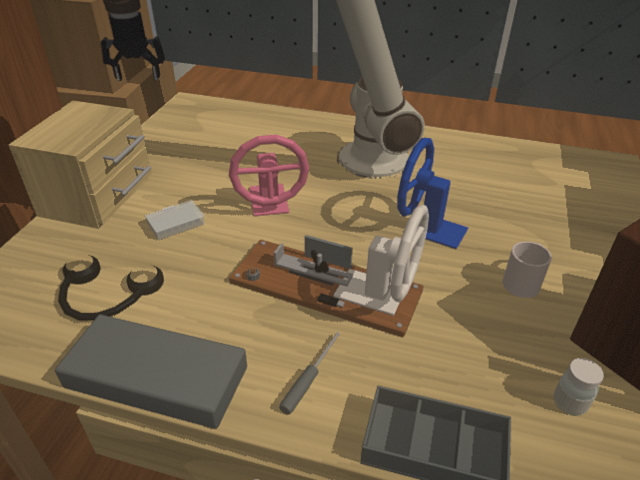

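View pics/top0.png

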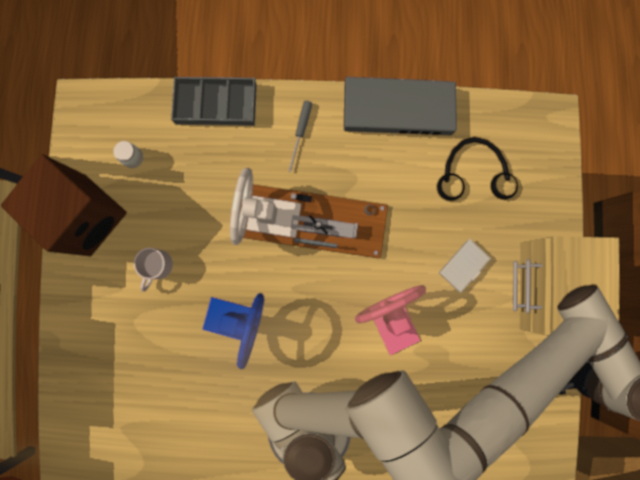

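View pics/wrist0.png

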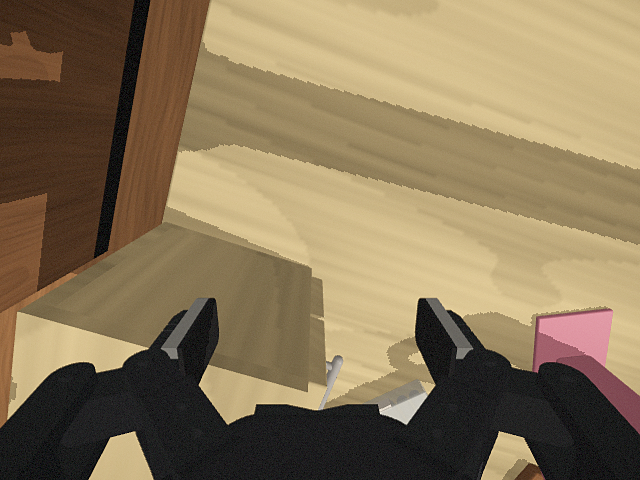

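```bash
cat > h.py <<'E'
from bench import *
import numpy as np, cv2
def K(c):
    f=240/np.tan(np.radians(c["fovy"])/2); return f
def ray(c,u,v):
    f=K(c); d=np.array([(u-c["cx"])/f,(v-c["cy"])/f]); p=d.copy()
    for _ in range(30): p=d/(1+c["k1"]*(p@p))
    R=np.array(c["R"]);t=np.array(c["t"])
    return -R.T@t, R.T@np.array([p[0],p[1],1])
def plane(c,u,v,z):
    o,d=ray(c,u,v); return o+d*(z-o[2])/d[2]
def proj(c,X):
    p=np.array(c["R"])@np.array(X,float)+np.array(c["t"]); q=p[:2]/p[2]
    q=q*(1+c["k1"]*(q@q)); return q*K(c)+[c["cx"],c["cy"]]
def tri(c1,p1,c2,p2):
    o1,d1=ray(c1,*p1);o2,d2=ray(c2,*p2)
    s=np.linalg.lstsq(np.c_[d1,-d2],o2-o1,rcond=None)[0]
    a=o1+s[0]*d1;b=o2+s[1]*d2
    return (a+b)/2,np.linalg.norm(a-b)
def crop(img,x0,y0,x1,y1,s,name):
    cv2.imwrite(name,cv2.resize(img[y0:y1,x0:x1],None,fx=s,fy=s,interpolation=cv2.INTER_CUBIC))
E
python3 - <<'E'
from h import *
t=cv2.imread('pics/top0.png');s=cv2.imread('pics/side0.png')
crop(t,225,160,400,270,4.5,'pics/t1.png'); crop(s,220,190,430,340,3.8,'pics/s1.png')
E
```

```text
(no output)
```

View pics/t1.png

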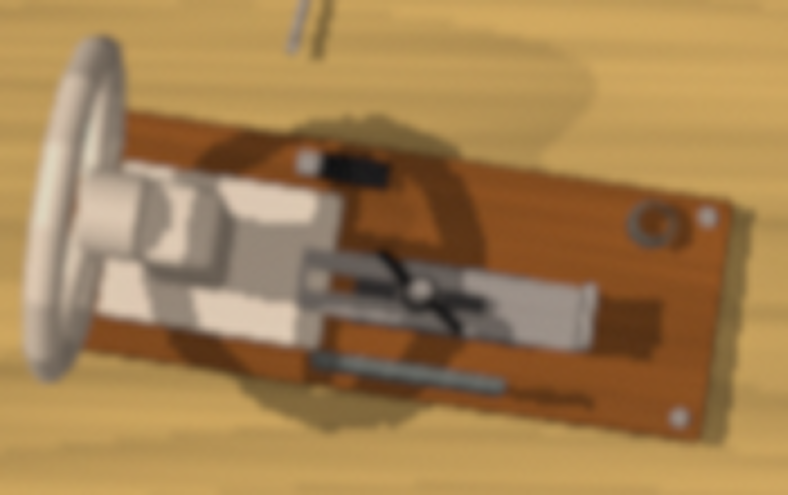

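View pics/s1.png

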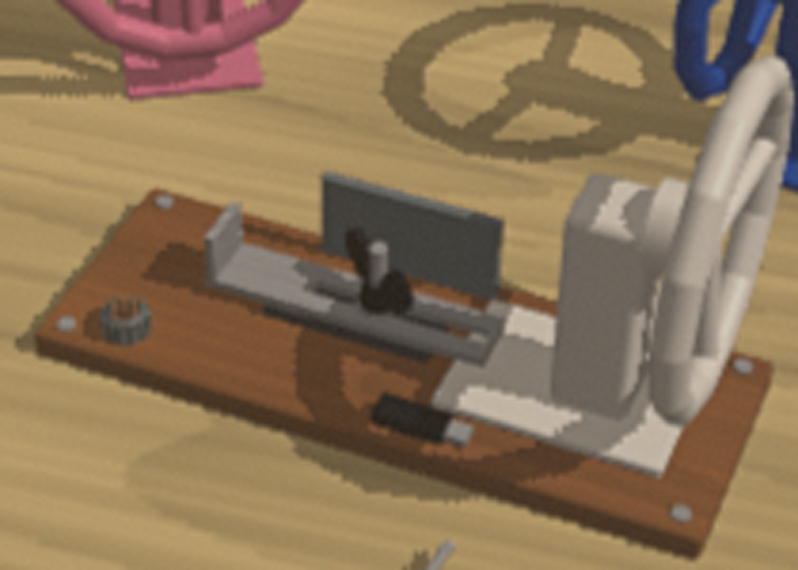

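```bash
cat >> h.py <<'E'
ct=calibration("top");cs=calibration("side")
T=lambda x,y:(225+x/4.5,160+y/4.5)
S=lambda x,y:(220+x/3.8,190+y/3.8)
E
python3 - <<'E'
from h import *
np.set_printoptions(precision=1,suppress=True)
print("top corners",plane(ct,*T(733,203),18),plane(ct,*T(700,440),18))
for p in [(40,338),(152,190),(772,370),(697,540)]: print("side",plane(cs,*S(*p),18))
print("wingtips top z58",plane(ct,*T(384,256),58),plane(ct,*T(457,327),58), "center")
print("stud", tri(ct,T(420,290),cs,S(378,246)))
print("wingtip a", tri(ct,T(384,256),cs,S(400,298)))
print("wingtip b", tri(ct,T(457,327),cs,S(357,245)))
print("tab top",tri(ct,T(593,285),cs,S(237,207)),tri(ct,T(585,347),cs,S(208,237)))
print("tab top62",plane(ct,*T(593,285),62),plane(ct,*T(585,347),62),plane(cs,*S(237,207),62),plane(cs,*S(208,237),62))
print("plate top75",plane(ct,*T(315,358),75),plane(ct,*T(503,385),75),plane(cs,*S(325,176),75),plane(cs,*S(500,220),75))
E
```

```text
top corners [ 606.3 -192.8   18. ] [ 466.7 -175.5   18. ]
side [ 614. -186.   18.]
side [ 472.5 -172.8   18. ]
side [523.5 211.1  18. ]
side [658.8 191.6  18. ]
wingtips top z58 [565.   11.1  58. ] [525.7 -31.3  58. ] center
stud (array([544.8,  -9.7,  71.8]), np.float64(0.04935153572422405))
wingtip a (array([565.4,  10. ,  56.1]), np.float64(2.2653215086535923))
wingtip b (array([525.6, -29.5,  52.3]), np.float64(4.100672268141402))
tab top (array([547.1, -98.6,  81.5]), np.float64(15.638904835863359)) (array([ 520. , -112.3,   33. ]), np.float64(12.980271090887186))
tab top62 [ 551.2 -107.7   62. ] [ 515.9 -103.8   62. ] [523.6 -99.1  62. ] [ 553.3 -106.    62. ]
plate top75 [504.8  48.1  75. ] [492.4 -57.3  75. ] [497.9 -54.6  75. ] [507.6  50.2  75. ]
```

I read the scene as follows.
- **Wheels:** the white one is at top pixel (260,215), and that is the target. The blue look-alike is at (235,325) and the pink one at (395,320).
- **Clamp parts:** the black wing nut is at top (318,224). The dongle at (304,198) is also black, but it is a stick. The tab is at (356,230), with the cap near it at (371,210) and the plate at (316,242).

The nut is the black cross around the stud, next to the plate. Next I shut the gripper, turn it so tool y lies along board y, rise, and move over.

Request:
drive_tool([
  [-1, [0, 0, -0.0667], 0.0754],
  [-1, [0, 0, -0.0667], 0.0754],
  [-1, [0, 0, -0.0667], 0.0754],
  [-1, [-0.0617, 0.1288, 0], 0],
  [-1, [-0.0617, 0.1288, 0], 0],
  [-1, [-0.0617, 0.1288, 0], 0],
  [-1, [-0.0617, 0.1288, 0], 0],
  [-1, [-0.0617, 0.1288, 0], 0],
  [-1, [-0.0617, 0.1288, 0], 0],
  [-1, [-0.0617, 0.1288, 0], 0],
  [-1, [-0.0617, 0.1288, 0], 0],
  [-1, [-0.0617, 0.1288, 0], 0],
  [-1, [-0.0617, 0.1288, 0], 0],
  [-1, [-0.0617, 0.1288, 0], 0],
  [-1, [-0.0617, 0.1288, 0], 0],
  [-1, [-0.0617, 0.1288, 0], 0],
  [-1, [-0.0617, 0.1288, 0], 0],
  [-1, [0, 0, 0], 0],
])

```text
clock: 2.4
position: [526.9, -83.0, 301.5]
ee_rot: [0.059, 0.998, 0.0, -0.001]
contact_force: [-0.3, -0.2, 0.6]
gripper_width: 0.2
```

Run:
```python
from h import *
s=read_state();print(s['clock'],s['position'],s['ee_rot'],s['gripper_width'],s['contact_force'],s['joints'])
c=calibration("wrist");im=get_image("wrist")[:,:,::-1]
cv2.imwrite("pics/w1.png",im)
import pickle;pickle.dump(c,open("w1.pkl","wb"))
for X in [(546,-9,58),(546,-9,70)]:print(proj(c,X))
```

```text
2.4 [526.88311697 -82.99647212 301.50253017] [ 5.85920605e-02  9.98281826e-01  5.95705141e-05 -6.02582382e-04] 0.19424594944293258 [-0.30236703 -0.1561462   0.58688386] [ 1.47827542e-01  1.90632026e-01 -1.15219574e-01 -3.81216862e-04
 -1.26609990e+00 -1.83576059e+00]
[385.40362388 209.67362364]
[387.5251482  212.10619843]
```

View pics/w1.png

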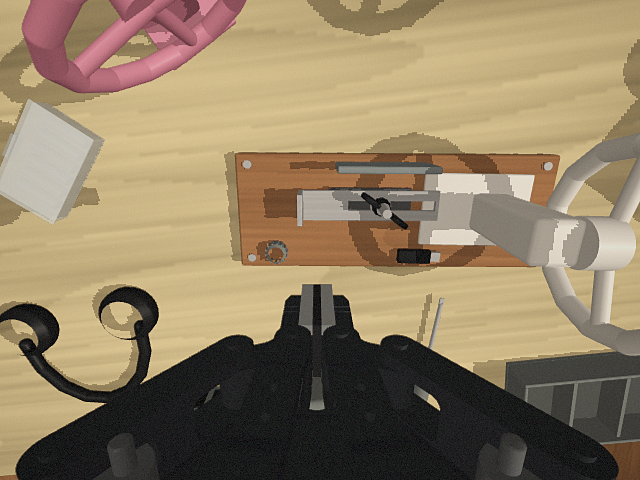

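Run:
```python
from h import *
im=cv2.imread('pics/w1.png')
crop(im,230,145,450,275,3.6,'pics/w1c.png'); crop(im,260,270,375,400,4.5,'pics/w1f.png')
```

```text
(no output)
```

View pics/w1c.png

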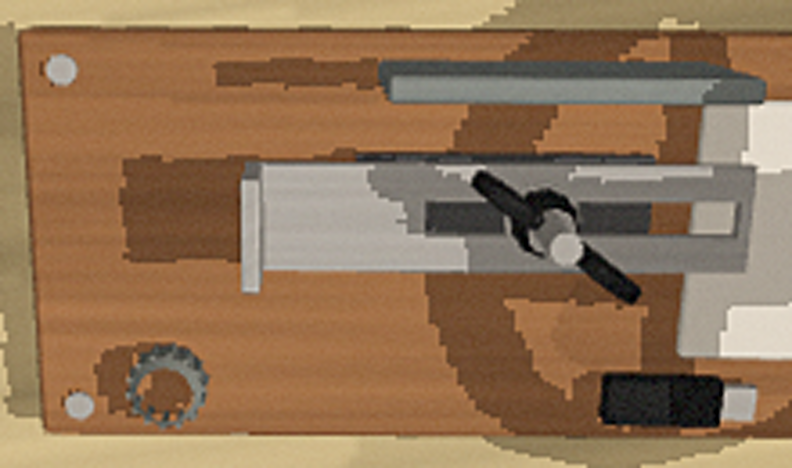

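View pics/w1f.png

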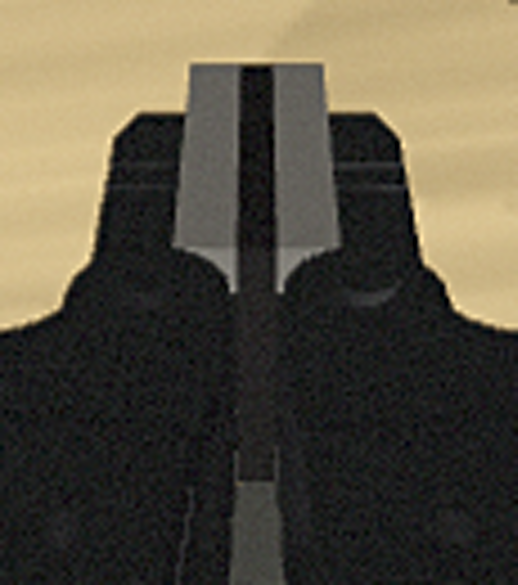

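Run:
```python
from h import *
import pickle
np.set_printoptions(precision=1,suppress=True)
c=pickle.load(open('w1.pkl','rb'))
W=lambda x,y:(230+x/3.6,145+y/3.6)
P=np.array([526.9,-83,301.5]);a=2*0.0586
tx=np.array([-.9931,.117,0]);ty=np.array([.117,.9931,0])
for dx in(11,-11):
  for dz in (11,0,-10,-30):
    print(dx,dz,[proj(c,P+dx*tx+ty*w-np.array([0,0,dz])) for w in(-8.5,8.5)])
b=lambda X:(np.array([(X-[546,-9,0])@[.993,-.12,0],(X-[546,-9,0])@[.12,.993,0]]))
for n,p,z in [("tipA",(481,178),60),("tipB",(633,296),60),("stud",(567,249),72),("tabtop1",(262,165),62),("tabtop2",(258,291),62),("plateL",(392,103),75),("plateR",(765,100),75),("cL",(22,30),18),("cLn",(45,432),18),("foot1",(700,105),25),("foot2",(680,355),25),("cap",(165,378),35),("dong",(600,400),28),("dongTip",(755,404),25)]:
    X=plane(c,*W(*p),z);print(n,X,b(X))
print(tri(ct,T(420,290),c,W(567,249)))
```

```text
11 11 [array([302.8, 277. ]), array([339.8, 277. ])]
11 0 [array([301.8, 287.6]), array([341.5, 287.5])]
11 -10 [array([300.8, 298.6]), array([343.3, 298.5])]
11 -30 [array([298.2, 326. ]), array([347.7, 326. ])]
-11 11 [array([303.4, 319.3]), array([338.9, 319.3])]
-11 0 [array([302.5, 332.3]), array([340.5, 332.3])]
-11 -10 [array([301.5, 345.9]), array([342.1, 345.8])]
-11 -30 [array([299.2, 379.2]), array([346.1, 379.1])]
tipA [525.4 -32.4  60. ] [-17.7 -25.7]
tipB [568.7  12.6  60. ] [20.  24.2]
stud [547.8  -9.5  72. ] [ 1.8 -0.3]
tabtop1 [513.1 -98.7  62. ] [-21.9 -93. ]
tabtop2 [ 552.6 -105.1   62. ] [ 18.  -94.6]
plateL [497.5 -58.1  75. ] [-42.3 -54.6]
plateR [509.4  49.4  75. ] [-43.4  53.6]
cL [ 466.6 -174.3   18. ] [ -59.1 -173.6]
cLn [ 608.2 -192.7   18. ] [  83.8 -174.9]
foot1 [516.5  45.6  25. ] [-35.9  50.7]
foot2 [603.2  36.5  25. ] [51.4 52.1]
cap [ 587.  -143.1   35. ] [  56.8 -128.3]
dong [615.6   7.1  28. ] [67.2 24.4]
dongTip [624.9  62.6  25. ] [69.7 80.5]
(array([544.9, -10.3,  79.7]), np.float64(2.2062444850559264))
```

The wing nut is confirmed: tips at about 53° and 233° in board axes, axis at about (547,-10). The finger's side view looks clear. Next I move over the +x side and come down to just above the wings.

Request:
drive_tool([
  [-1, [-0.0437, 0.0745, 0], 0],
  [-1, [-0.0437, 0.0745, 0], 0],
  [-1, [-0.0437, 0.0743, 0], 0],
  [-1, [0, 0, 0.13], 0],
  [-1, [0, 0, 0.13], 0],
  [-1, [0, 0, 0.13], 0],
  [-1, [0, 0, 0.13], 0],
  [-1, [0, 0, 0.12], 0],
  [-1, [0, 0, 0], 0],
  [-1, [0, 0, 0], 0],
])

```text
clock: 3.7
position: [574.5, -22.7, 111.6]
ee_rot: [0.06, 0.998, 0.0, 0.001]
contact_force: [-0.7, -0.4, 0.7]
gripper_width: -0.0
```

```bash
cat >> h.py <<'E'
C=np.array([547,-9.8])
def tb(P): d=np.array(P[:2])-C; return d@[.9931,-.117], d@[.117,.9931], P[2]
E
python3 - <<'E'
from h import *
s=read_state();print(s['clock'],s['position'],tb(s['position']),s['ee_rot'])
im=get_image("wrist")[:,:,::-1];cv2.imwrite("pics/w2.png",im)
E
```

```text
3.7 [574.54958073 -22.74698742 111.59318413] (np.float64(28.874286149824556), np.float64(-9.634352263843942), np.float64(111.59318413368808)) [5.98248076e-02 9.98208222e-01 2.66182195e-06 1.15687425e-03]
```

View pics/w2.png

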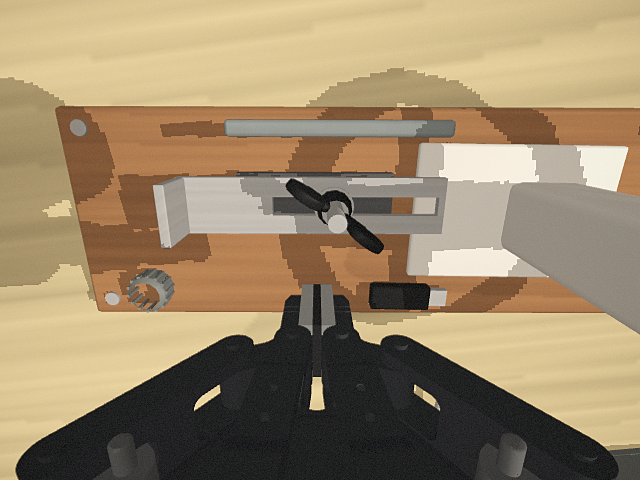

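Run:
```python
from h import *
def rows(start,pts):
    p=np.array(start)
    for q in pts:
        q=np.array(q);d=q-p;print(np.round([-d[0]/300,d[1]/300],3));p=q
pol=lambda a,r=28:(r*np.cos(np.radians(a)),r*np.sin(np.radians(a)))
print("first");rows((28.9,-9.6),[pol(a) for a in range(0,110,15)])
print("return");rows(pol(105),[(-14,-29)])
print("main");rows((-14,-29),[(-4,-28.5)]+[pol(a) for a in range(-80,110,12)][:])
```

```text
first
[0.003 0.032]
[0.003 0.024]
[0.009 0.023]
[0.015 0.019]
[0.019 0.015]
[0.023 0.009]
[0.024 0.003]
[ 0.024 -0.003]
return
[ 0.023 -0.187]
main
[-0.033  0.002]
[-0.03   0.003]
[-0.019  0.005]
[-0.017  0.009]
[-0.015  0.013]
[-0.012  0.015]
[-0.009  0.018]
[-0.005  0.019]
[-0.001  0.02 ]
[0.003 0.019]
[0.007 0.018]
[0.011 0.016]
[0.014 0.014]
[0.017 0.01 ]
[0.018 0.007]
[0.019 0.003]
[ 0.019 -0.001]
```

Request:
drive_tool([
  [-1, [0, 0, 0.07], 0],
  [-1, [0, 0, 0.0633], 0],
  [-1, [0, 0, 0], 0],
  [-1, [0, 0.032, 0], 0],
  [-1, [0, 0.024, 0], 0],
  [-1, [0, 0, 0], 0],
])

```text
clock: 4.5
position: [575.7, -5.7, 71.2]
ee_rot: [0.06, 0.998, 0.0, 0.001]
contact_force: [0.2, -0.2, -0.1]
gripper_width: -0.5
```

Request:
drive_tool([
  [-1, [0.009, 0.023, 0], 0],
  [-1, [0.015, 0.019, 0], 0],
  [-1, [0.019, 0.015, 0], 0],
  [-1, [0.023, 0.009, 0], 0],
  [-1, [0.024, 0.003, 0], 0],
  [-1, [0.024, -0.003, 0], 0],
  [-1, [0, 0, 0], 0],
])

```text
clock: 5.38
position: [542.9, 17.3, 70.6]
ee_rot: [0.06, 0.998, 0.0, -0.0]
contact_force: [0.9, 0.9, 0.5]
gripper_width: -0.1
```

Run:
```python
from h import *
s=read_state();print(s['clock'],tb(s['position']),s['contact_force'])
im=get_image("wrist")[:,:,::-1];cv2.imwrite("pics/w3.png",im)
```

```text
5.375 (np.float64(-7.19789456208392), np.float64(26.438284630799547), np.float64(70.61862979749763)) [0.87739795 0.91391566 0.4739337 ]
```

View pics/w3.png

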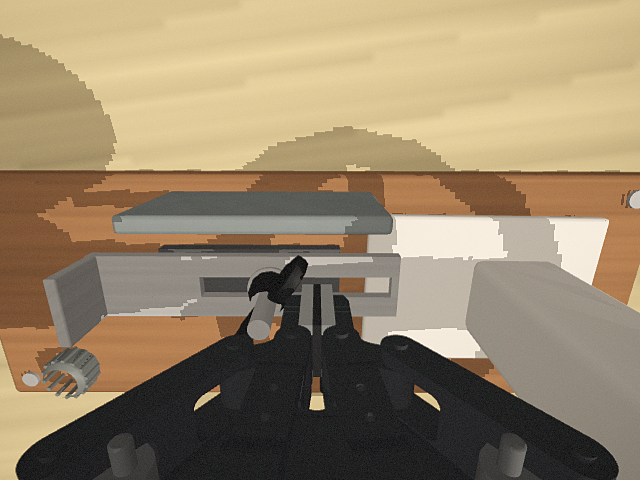

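The wing moved from 53° to about 128°, and the force stayed near 1 N. Now I lift, come back behind the other wing, and make a full half-turn stroke.

Request:
drive_tool([
  [-1, [0, 0, -0.06], 0],
  [-1, [0, 0, -0.057], 0],
  [-1, [0.012, -0.093, 0], 0],
  [-1, [0.011, -0.092, 0], 0],
  [-1, [0, 0, 0], 0],
])

```text
clock: 6.05
position: [528.3, -38.6, 104.9]
ee_rot: [0.062, 0.998, -0.0, -0.002]
contact_force: [0.8, -0.0, -0.1]
gripper_width: 0.1
```

Run:
```python
from h import *
s=read_state();print(s['clock'],tb(s['position']),s['contact_force'])
im=get_image("wrist")[:,:,::-1];cv2.imwrite("pics/w4.png",im)
```

```text
6.05 (np.float64(-15.161949466899946), np.float64(-30.74055520274904), np.float64(104.87224953887097)) [ 0.78244498 -0.04548286 -0.06424259]
```

View pics/w4.png

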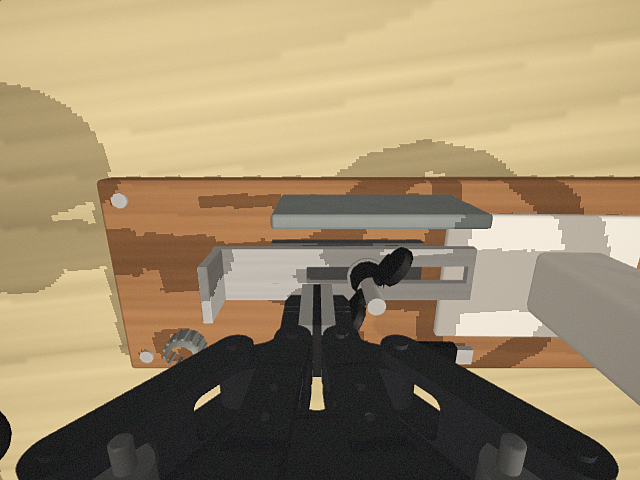

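Request:
drive_tool([
  [-1, [0, 0, 0.06], 0],
  [-1, [0, 0.005, 0.053], 0],
  [-1, [-0.033, 0.002, 0], 0],
  [-1, [-0.03, 0.003, 0], 0],
  [-1, [-0.021, 0.005, 0], 0],
  [-1, [-0.018, 0.009, 0], 0],
  [-1, [-0.015, 0.013, 0], 0],
  [-1, [-0.012, 0.015, 0], 0],
  [-1, [-0.009, 0.018, 0], 0],
  [-1, [-0.005, 0.019, 0], 0],
  [-1, [-0.001, 0.02, 0], 0],
  [-1, [0.003, 0.019, 0], 0],
  [-1, [0.007, 0.018, 0], 0],
  [-1, [0.011, 0.016, 0], 0],
  [-1, [0.014, 0.014, 0], 0],
  [-1, [0.017, 0.01, 0], 0],
  [-1, [0.018, 0.007, 0], 0],
  [-1, [0.019, 0.003, 0], 0],
  [-1, [0.019, -0.001, 0], 0],
  [-1, [0, 0, 0], 0],
])

```text
clock: 8.6
position: [547.3, 19.8, 71.7]
ee_rot: [0.06, 0.998, 0.0, -0.0]
contact_force: [0.8, 0.1, 0.1]
gripper_width: 0.3
```

Run:
```python
from h import *
s=read_state();print(s['clock'],tb(s['position']),s['contact_force'])
im=get_image("wrist")[:,:,::-1];cv2.imwrite("pics/w5.png",im)
```

```text
8.6 (np.float64(-3.159833338281921), np.float64(29.408906841720086), np.float64(71.70160914216645)) [0.77571138 0.07122768 0.05312856]
```

View pics/w5.png

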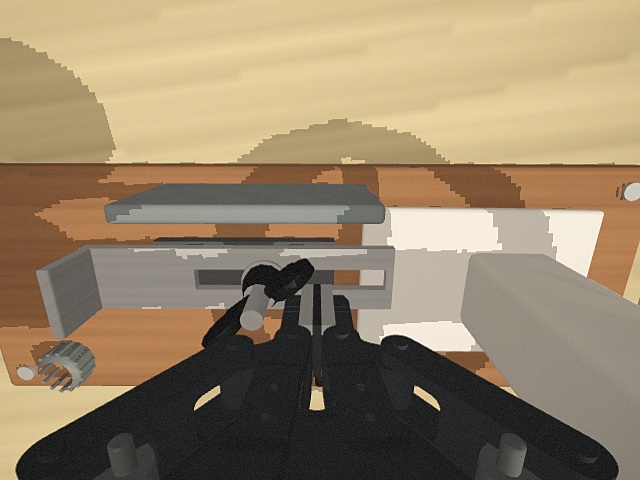

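Request:
drive_tool([
  [-1, [0, 0, -0.06], 0],
  [-1, [0, 0, -0.057], 0],
  [-1, [0.02, -0.099, 0], 0],
  [-1, [0.019, -0.099, 0], 0],
  [-1, [0, 0, 0], 0],
  [-1, [0, 0, 0.055], 0],
  [-1, [0, 0.005, 0.053], 0],
  [-1, [0, 0, 0], 0],
])

```text
clock: 9.65
position: [528.2, -36.0, 73.0]
ee_rot: [0.06, 0.998, -0.0, -0.002]
contact_force: [0.5, -0.3, 0.2]
gripper_width: 0.3
```

Request:
drive_tool([
  [-1, [-0.033, 0.002, 0], 0],
  [-1, [-0.03, 0.003, 0], 0],
  [-1, [-0.021, 0.005, 0], 0],
  [-1, [-0.018, 0.009, 0], 0],
  [-1, [-0.015, 0.013, 0], 0],
  [-1, [-0.012, 0.015, 0], 0],
  [-1, [-0.009, 0.018, 0], 0],
  [-1, [-0.005, 0.019, 0], 0],
  [-1, [-0.001, 0.02, 0], 0],
  [-1, [0.003, 0.019, 0], 0],
  [-1, [0.007, 0.018, 0], 0],
  [-1, [0.011, 0.016, 0], 0],
  [-1, [0.014, 0.014, 0], 0],
  [-1, [0.017, 0.01, 0], 0],
  [-1, [0.018, 0.007, 0], 0],
  [-1, [0.019, 0.003, 0], 0],
  [-1, [0.022, -0.002, 0], 0],
  [-1, [0.015, -0.002, 0], 0],
  [-1, [0, 0, 0], 0],
])

```text
clock: 12.02
position: [540.8, 18.7, 74.4]
ee_rot: [0.06, 0.998, 0.0, -0.0]
contact_force: [0.6, 0.6, 1.2]
gripper_width: -0.1
```

Run:
```python
from h import *
s=read_state();print(s['clock'],tb(s['position']),s['contact_force'])
im=get_image("wrist")[:,:,::-1];cv2.imwrite("pics/w6.png",im)
```

```text
12.025 (np.float64(-9.496318395268606), np.float64(27.58060283828809), np.float64(74.4031332461602)) [0.62481255 0.59313546 1.18257902]
```

View pics/w6.png

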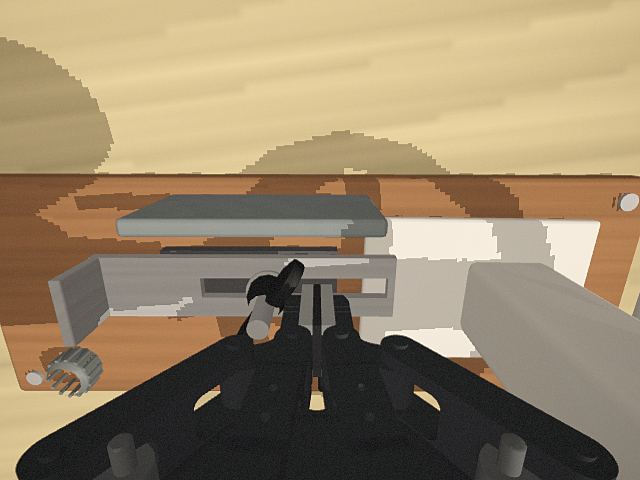

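Request:
drive_tool([
  [-1, [0, 0, -0.06], 0],
  [-1, [0, 0, -0.057], 0],
  [-1, [0.009, -0.096, 0], 0],
  [-1, [0.009, -0.096, 0], 0],
  [-1, [0, 0, 0], 0],
  [-1, [0, 0, 0.06], 0],
  [-1, [0, 0.005, 0.055], 0],
  [-1, [0, 0, 0], 0],
])

```text
clock: 13.08
position: [528.0, -36.1, 73.5]
ee_rot: [0.06, 0.998, -0.0, -0.002]
contact_force: [0.1, 0.6, 1.7]
gripper_width: 0.1
```

Request:
drive_tool([
  [-1, [-0.033, 0.002, 0], 0],
  [-1, [-0.03, 0.003, 0], 0],
  [-1, [-0.021, 0.005, 0], 0],
  [-1, [-0.018, 0.009, 0], 0],
  [-1, [-0.015, 0.013, 0], 0],
  [-1, [-0.012, 0.015, 0], 0],
  [-1, [-0.009, 0.018, 0], 0],
  [-1, [-0.005, 0.019, 0], 0],
  [-1, [-0.001, 0.02, 0], 0],
  [-1, [0.003, 0.019, 0], 0],
  [-1, [0.007, 0.018, 0], 0],
  [-1, [0.011, 0.016, 0], 0],
  [-1, [0.014, 0.014, 0], 0],
  [-1, [0.017, 0.01, 0], 0],
  [-1, [0.018, 0.007, 0], 0],
  [-1, [0.019, 0.003, 0], 0],
  [-1, [0.022, -0.002, 0], 0],
  [-1, [0.015, -0.002, 0], 0],
  [-1, [0, 0, 0], 0],
])

```text
clock: 15.45
position: [540.8, 18.7, 75.0]
ee_rot: [0.06, 0.998, 0.0, -0.0]
contact_force: [0.9, -0.4, 0.9]
gripper_width: 0.0
```

Run:
```python
from h import *
s=read_state();print(s['clock'],tb(s['position']),s['contact_force'])
im=get_image("wrist")[:,:,::-1];cv2.imwrite("pics/w7.png",im)
```

```text
15.45 (np.float64(-9.494829297603765), np.float64(27.597851052960227), np.float64(74.98790821633239)) [ 0.91794881 -0.39107616  0.94674675]
```

View pics/w7.png

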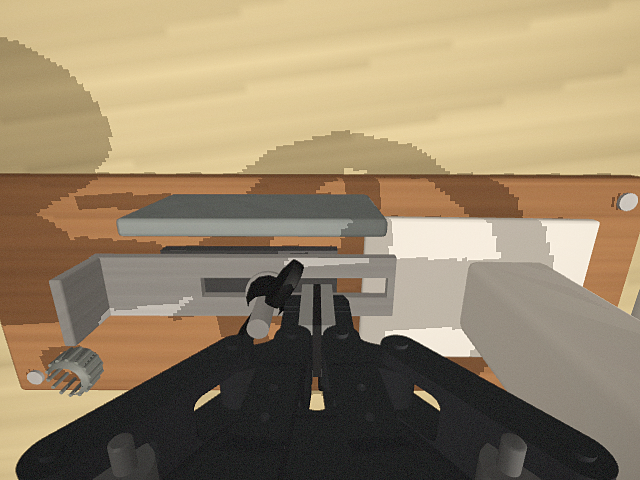

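Request:
drive_tool([
  [-1, [0, 0, -0.06], 0],
  [-1, [0, 0, -0.057], 0],
  [-1, [0.009, -0.096, 0], 0],
  [-1, [0.009, -0.096, 0], 0],
  [-1, [0, 0, 0], 0],
  [-1, [0, 0, 0.055], 0],
  [-1, [0, 0.005, 0.053], 0],
  [-1, [0, 0, 0], 0],
])

```text
clock: 16.5
position: [528.0, -36.1, 76.2]
ee_rot: [0.06, 0.998, -0.0, -0.002]
contact_force: [0.1, -0.1, 0.2]
gripper_width: 0.0
```

Request:
drive_tool([
  [-1, [-0.033, 0.002, 0], 0],
  [-1, [-0.03, 0.003, 0], 0],
  [-1, [-0.021, 0.005, 0], 0],
  [-1, [-0.018, 0.009, 0], 0],
  [-1, [-0.015, 0.013, 0], 0],
  [-1, [-0.012, 0.015, 0], 0],
  [-1, [-0.009, 0.018, 0], 0],
  [-1, [-0.005, 0.019, 0], 0],
  [-1, [-0.001, 0.02, 0], 0],
  [-1, [0, 0, 0], 0],
])

```text
clock: 17.75
position: [576.5, -9.7, 77.8]
ee_rot: [0.06, 0.998, 0.0, 0.001]
contact_force: [-0.2, -0.1, 0.1]
gripper_width: -0.1
```

Run:
```python
from h import *
s=read_state();print(s['clock'],tb(s['position']),s['contact_force'])
im=get_image("wrist")[:,:,::-1];cv2.imwrite("pics/w8.png",im)
```

```text
17.75 (np.float64(29.26648240433195), np.float64(3.56270320200963), np.float64(77.766440087977)) [-0.17158472 -0.0567842   0.05856796]
```

View pics/w8.png

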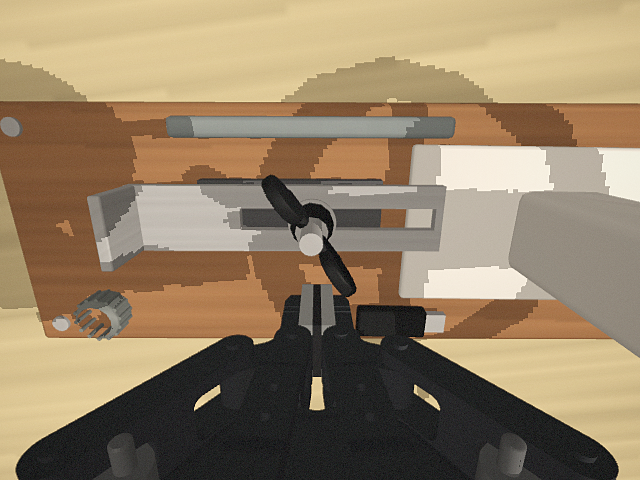

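Mid-stroke, the wing is turning ahead of the finger. By my count the nut has been backed off about 12 rad since the start. Next is the tab: I back off, lift, and hover between the nut and the tab.

Request:
drive_tool([
  [-1, [0, -0.04, 0], 0],
  [-1, [0, 0, -0.06], 0],
  [-1, [0, 0, -0.06], 0],
  [-1, [0.052, -0.106, 0], 0],
  [-1, [0.052, -0.106, 0], 0],
  [-1, [0, 0, 0], 0],
  [-1, [0, 0, 0], 0],
])

```text
clock: 18.68
position: [535.9, -82.3, 113.7]
ee_rot: [0.061, 0.998, 0.0, 0.0]
contact_force: [0.9, -0.2, 0.7]
gripper_width: 0.3
```

Run:
```python
from h import *
s=read_state();print(s['clock'],s['position'],tb(s['position']),s['contact_force'])
c=calibration("wrist");im=get_image("wrist")[:,:,::-1];cv2.imwrite("pics/w9.png",im)
import pickle;pickle.dump(c,open("w9.pkl","wb"))
cv2.imwrite("pics/side1.png",get_image("side")[:,:,::-1])
```

```text
18.675 [535.92211276 -82.32701262 113.73694105] (np.float64(-2.515789344487982), np.float64(-73.32268904001563), np.float64(113.736941048805)) [ 0.90279562 -0.16437956  0.74861535]
```

View pics/w9.png

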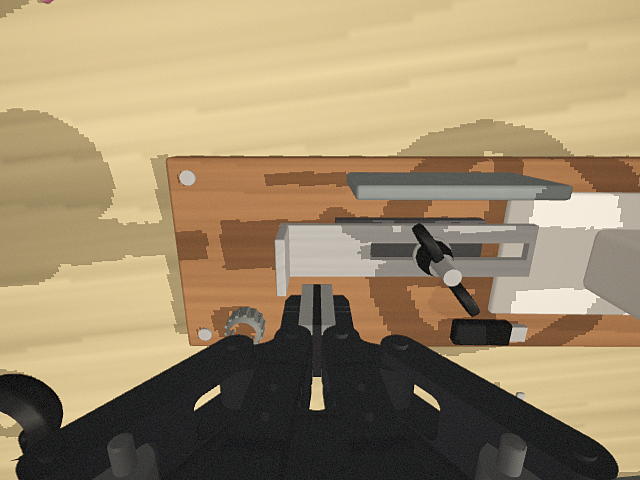

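View pics/side1.png

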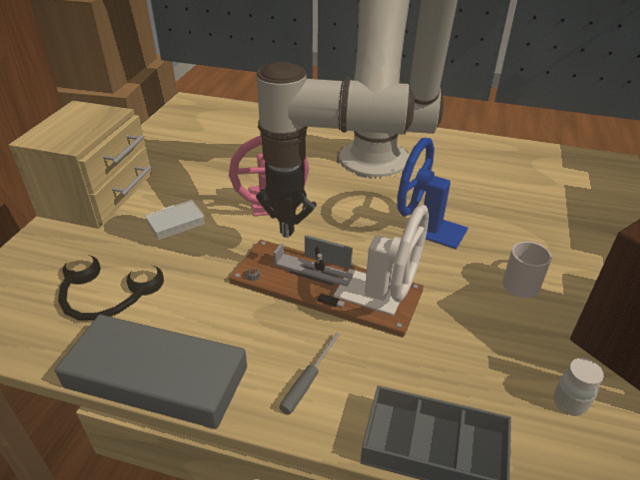

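Run:
```python
from h import *
import pickle
c=pickle.load(open('w9.pkl','rb'))
crop(cv2.imread('pics/w9.png'),260,200,560,330,2.6,'pics/w9c.png')
for p,z in [((288,226),62),((288,294),62),((281,296),62),((532,230),32),((535,275),32),((503,205),25),((417,226),64),((476,312),64),((453,276),78)]:print(p,np.round(tb(plane(c,*p,z)),1))
```

```text
(288, 226) [-26.4 -91.4  62. ]
(288, 294) [ 15.8 -92.6  62. ]
(281, 296) [ 17.1 -96.9  62. ]
(532, 230) [-14.5  65.9  32. ]
(535, 275) [17.6 73.9 32. ]
(503, 205) [-29.8  48.1  25. ]
(417, 226) [-26.6 -19.6  64. ]
(476, 312) [27.4 20.5 64. ]
(453, 276) [-2.6 -2.1 78. ]
```

View pics/w9c.png

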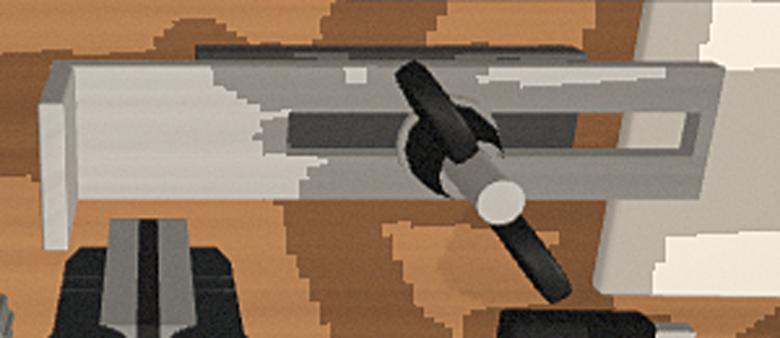

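Request:
drive_tool([
  [-1, [0, 0.003, 0.07], 0],
  [-1, [0, 0, 0.07], 0],
  [-1, [0, 0, 0.056], 0],
  [-1, [0, 0, 0], 0],
])

```text
clock: 19.27
position: [535.3, -80.6, 53.4]
ee_rot: [0.06, 0.998, -0.0, -0.002]
contact_force: [0.1, -0.6, -0.3]
gripper_width: 0.0
```

Request:
drive_tool([
  [-1, [0, -0.015, 0], 0],
  [-1, [0, -0.015, 0], 0],
  [-1, [0, -0.015, 0], 0],
  [-1, [0, -0.015, 0], 0],
  [-1, [0, -0.015, 0], 0],
  [-1, [0, 0, 0], 0],
])

```text
clock: 20.02
position: [533.1, -103.9, 54.9]
ee_rot: [0.06, 0.998, -0.0, 0.0]
contact_force: [0.3, 1.1, 0.4]
gripper_width: 0.0
```

Request:
drive_tool([
  [-1, [0, -0.015, 0], 0],
  [-1, [0, -0.015, 0], 0],
  [-1, [0, -0.015, 0], 0],
  [-1, [0, -0.015, 0], 0],
  [-1, [0, -0.015, 0], 0],
  [-1, [0, 0, 0], 0],
])

```text
clock: 20.78
position: [529.9, -126.3, 54.5]
ee_rot: [0.061, 0.998, -0.0, -0.001]
contact_force: [0.3, 0.5, -0.3]
gripper_width: -0.0
```

Run:
```python
from h import *
s=read_state();print(s['clock'],s['position'],tb(s['position']),s['contact_force'])
c=calibration("wrist");im=get_image("wrist")[:,:,::-1];cv2.imwrite("pics/w10.png",im)
```

```text
20.775 [ 529.9361764  -126.28191113   54.4818369 ] (np.float64(-3.3176996169092807), np.float64(-117.67465330475822), np.float64(54.48183689737828)) [ 0.27653045  0.49344301 -0.34460606]
```

View pics/w10.png

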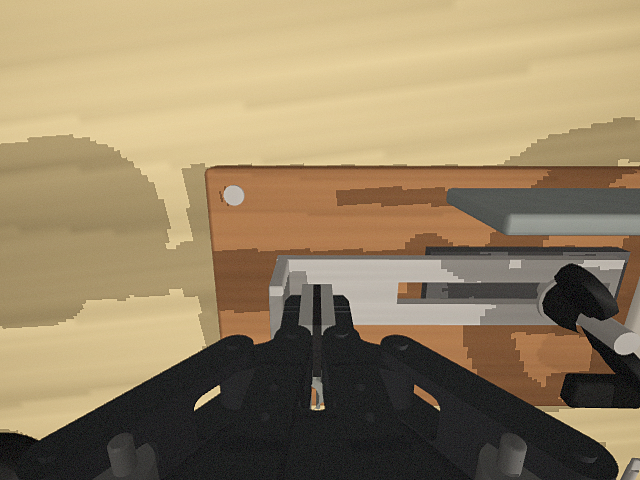

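Request:
drive_tool([
  [-1, [0, 0.03, 0], 0],
  [-1, [0, 0, 0], 0],
  [-1, [0, 0, -0.1], 0],
  [-1, [0, 0, -0.15], 0],
  [-1, [0, 0, -0.15], 0],
  [-1, [0, 0, -0.15], 0],
  [-1, [0, 0, -0.15], 0],
  [-1, [0, 0, 0], 0],
  [-1, [0, 0, 0], 0],
])

```text
clock: 21.95
position: [530.8, -116.5, 264.0]
ee_rot: [0.06, 0.998, 0.0, -0.001]
contact_force: [0.4, 0.3, -0.4]
gripper_width: 0.1
```

Run:
```python
from h import *
import pickle
s=read_state();print(s['clock'],s['position'],tb(s['position']),s['contact_force'])
c=calibration("wrist");im=get_image("wrist")[:,:,::-1];cv2.imwrite("pics/w11.png",im)
pickle.dump(c,open("w11.pkl","wb"))
crop(im,300,140,640,280,2.3,'pics/w11c.png')
im=get_image("side")[:,:,::-1];cv2.imwrite("pics/side2.png",im);crop(im,220,190,430,340,3.8,'pics/s2.png')
cv2.imwrite("pics/top2.png",get_image("top")[:,:,::-1])
```

```text
21.95 [ 530.80161311 -116.49187329  264.01452784] (np.float64(-3.6036688477101433), np.float64(-107.85091063314961), np.float64(264.0145278363039)) [ 0.41081944  0.25678408 -0.41682105]
```

View pics/w11.png

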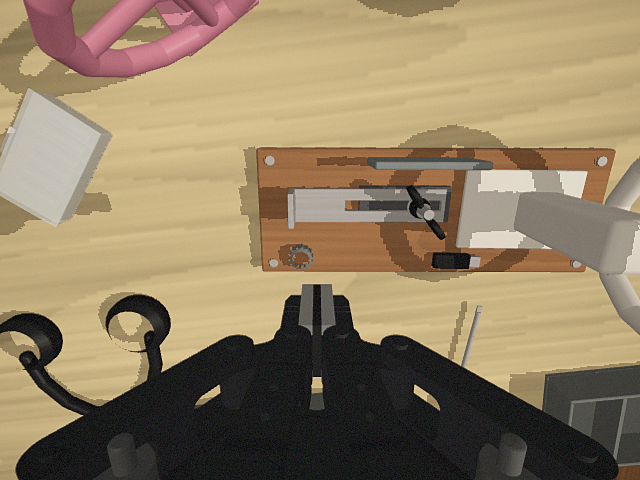

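View pics/s2.png

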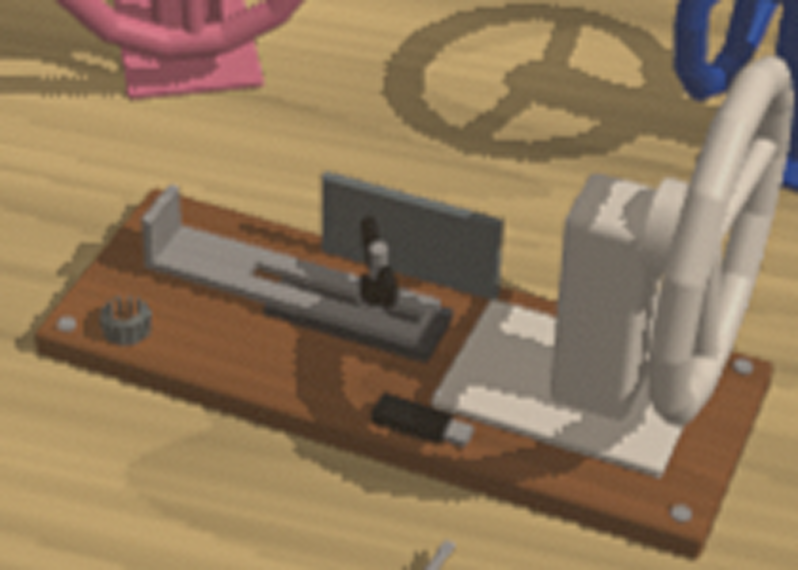

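View pics/w11c.png

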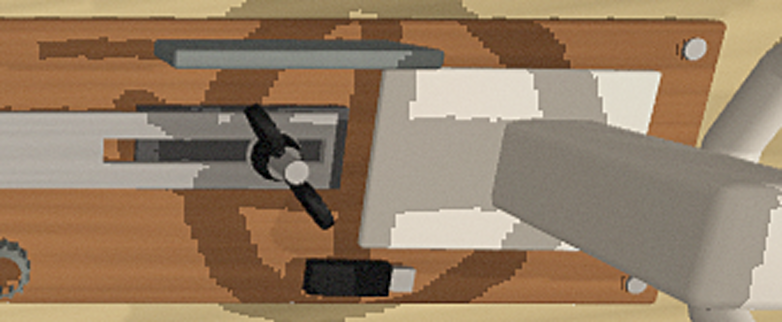

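Run:
```python
from h import *
import pickle
a=pickle.load(open('w1.pkl','rb'));b=pickle.load(open('w11.pkl','rb'))
print(tri(a,(230+481/3.6,145+178/3.6),cs,S(355,236)))
print(tri(b,(300+252/2.3,140+108/2.3),cs,S(368,225)))
i0=cv2.imread('pics/side0.png').astype(int);i2=cv2.imread('pics/side2.png').astype(int)
d=(abs(i0-i2).max(2)>40).astype(np.uint8);n,l,st,_=cv2.connectedComponentsWithStats(d)
print([s.tolist() for s in st[1:] if s[4]>8])
for z in(32,):
  print('toe',tb(plane(b,300+340/2.3,140+187/2.3,z)),'foot',tb(plane(b,300+358/2.3,140+245/2.3,25)))
```

```text
(array([525.22913561, -30.45781137,  58.06184027]), np.float64(3.5064249117876662))
(array([519.23325609, -23.94037424,  62.73158443]), np.float64(2.265742786139343))
[[129, 0, 35, 77, 773], [247, 0, 66, 42, 1738], [327, 0, 30, 27, 560], [375, 0, 21, 31, 429], [404, 0, 49, 136, 2016], [101, 19, 34, 62, 654], [369, 23, 51, 100, 1399], [127, 24, 4, 5, 10], [125, 30, 6, 6, 11], [313, 34, 4, 5, 12], [133, 49, 2, 6, 10], [84, 70, 257, 167, 10320], [344, 84, 12, 42, 202], [406, 101, 5, 5, 12], [384, 129, 38, 25, 473], [383, 130, 9, 9, 38], [342, 140, 11, 2, 18], [6, 149, 6, 11, 19], [391, 154, 9, 4, 21], [114, 157, 6, 5, 18], [307, 156, 57, 24, 760], [344, 161, 30, 13, 206], [133, 174, 4, 6, 9], [13, 177, 8, 8, 23], [0, 179, 8, 10, 28], [15, 187, 8, 6, 18], [5, 188, 6, 8, 16], [115, 191, 4, 5, 12], [18, 193, 5, 6, 14], [14, 200, 11, 6, 19], [163, 236, 18, 7, 71], [258, 239, 19, 25, 239], [275, 244, 9, 9, 45], [235, 254, 9, 8, 25], [313, 259, 4, 3, 11], [287, 260, 14, 6, 42], [324, 262, 5, 9, 24], [336, 269, 10, 6, 17], [341, 273, 12, 13, 68], [333, 278, 8, 4, 19]]
toe (np.float64(17.802531046468992), np.float64(35.434021898016255), np.float64(32.0)) foot (np.float64(49.78355019054837), np.float64(50.597594712006696), np.float64(25.0))
```

```bash
python3 -c "
from bench import *
print(job_done())"
```

```text
the job is handed in; nothing more can be done
None
```

The wing nut is backed off by more than a turn and a half, and the strap is clear of the wheel's foot. I handed the job in at about 22 s.

**Nut:** I stroked the wings anticlockwise with the shut fingertips, using four full strokes and one partial one. By counting strokes, that is about 12 rad (1.9 turns). As a check, the wing tip rose about 4.7 mm between pictures, where 12 rad should give 5.8 mm. The rise alone suggests about 1.6 turns, with an uncertainty of a few mm. The two figures agree roughly, not exactly.

**Strap:** I pushed it back by the tab about 38 mm. In the last pictures its toe is about 15 mm short of the foot's edge.

**Forces:** The force readings at the end of each move stayed under about 2 N.

**Other things:** In the before and after side pictures, the wheel, cap and dongle show no change. The only differences on the board are the nut, the strap and their shadows. Elsewhere the differences fit the arm and its shadow, including a small patch by the battery box that I took for shadow. I viewed the final top picture only as a saved file and did not compare it. The arm ended up clear of everything, about 200 mm above the clamp.

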